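Index the blue colorimeter's filter wheel to green

ROBOT

A 7-joint arm with a two-finger parallel gripper is mounted at the origin on the work surface. World frame = base frame: x ahead of the robot, y to its left, z up, the work surface at z = 0. Lengths are in m, angles in rad, forces in N, time in s.
With the tool pointing down it reaches from about 0.425 to 0.825 m from the base axis. Payload 3.6 kg.
Tool frame: the origin (TCP) lies midway between the tips of the shut fingers; the grasp point (between the pads) lies 19 mm behind it (env.pinch_z is the distance from the TCP to the grasp point, in m); z points along the fingers, y is the direction in which the jaws open and shut (so a half turn about z gives the same grasp; the last joint's range is limited). The gripper opens to 85 mm and grips with 20 to 120 N. Pads are 22 mm wide; open, the fingers measure 114 mm over their backs; the gripper's body (76 mm by 85 mm) begins 54 mm behind the grasp point. The pads swing forward as they close: fully open they stand 13 mm farther back than shut.
Start: joints at [1.171, 0.615, -0.013, 1.423, 0.008, 1.103, -0.04], TCP at [0.237, -0.605, 0.231] pointing down, gripper open.
Joint ranges: [-3.12, 3.12], [-0.3, 2.06], [-1.34, 1.32], [0.26, 2.42], [-1.36, 4.5], [0.01, 1.98], [-2.84, 2.84]. Speed limits (rad/s): [2.79, 2.79, 3.14, 3.14, 3.14, 3.14, 3.14].

INTERFACE

Orientations are given as a unit quaternion [x, y, z, w].
In Python, from bench import status, vision, env gives the robot as it stands. The module is installed in compiled form; this text tells all that it offers.
- The arm moves only by the tool apply_moves, never from a script. Its argument "rows" is a list that holds one entry, the list of rows, each a list of 6 numbers: the shift along the tool's x, y, z in m, then the turn, a rotation vector about the tool's x, y, z in units of 5 degrees (1.0 is 5 degrees). A call has exactly 5 rows; each row is the pose to reach, as a shift and turn from the pose commanded when the call began, along the tool's axes at that moment; what a row does not reach only later rows make up. A row lasts 1/12 s, in which the tool goes at most 41.7 mm and 7.16 degrees, less where a joint would pass 70% of its speed; a pose out of reach is approached as far as the arm can. A call with a gripper value outside its range is refused whole. "grip" is the opening in per cent of the stroke, from 0 (shut) to 100 (fully open), set as the call begins (left out, the last holds). The fingers move at their own pace and stop on an object; "squeeze" is the grip in N (left out, the last holds). Time passes only in rows, so rows that repeat a pose let the fingers close, or fill a call up. It gives the time, the measured TCP pose, the force and the opening at its end, in the units of the state.
- status.sense(): the state, without advancing time (a new reading comes with each control period).
- vision.get_image(name): name is "scene" or "top" or "wrist"; returns a dict with "img" (400x640x3 uint8, blue, green, red), "z_map" (400x640 float32, m along the optical axis (not along the pixel's ray), 0 where there is no reading), "vertical_fov" (degrees; the focal length in pixels is half the picture's height over the tangent of half this angle, whatever the lens; pixels are square), "cx", "cy" (the principal point, pixels), "k1" (the pictures are not rectified: a ray, as slopes to the right and down, at radius r is drawn at 1 + k1 r^2 times it, then the intrinsics apply), "world_to_cam" (4x4, takes a point from world to camera coordinates); the wrist camera has in their place "T_tool_cam" (4x4, takes a point from camera to tool coordinates, whose origin is the TCP and whose axes are the flange's). Camera axes: x right, y down, z forward; pixel columns grow to the right and rows downward; lengths in m; the calibration is good to about 2 mm. A picture is of the moment at which its call begins: read the wrist's pose just before it.
- env.job_done(): hands the job in, once; it reports no verdict.
Trained networks look in a picture, given as the dict that the camera call returned (one of the last four; its "shot" number tells which), for a name from the list of things; names that differ only in an ending like _2 or _b are one class to them, and where a whole thing is asked for, a point or a joint stands for the part that bears it (a point fixed in the world has none). Each returns a list of dicts, best first, with "p" (0 to 1); they miss things now and then, are a little off and sometimes report something else, mostly with a low value. They report only what shows in the picture. A call takes as long as a camera call.
- vision.spot_in(picture, name): "location" ([column, row] in pixels, amid what is visible of it).
- vision.regions_of(picture, name): "pixels" (400x640 bool, what is visible of it) and "location" ([column, row] in pixels, amid what is visible of it).
- vision.spot_point(picture, name): "location" ([column, row] in pixels: a listed point, or the origin of a listed thing).
The state is a dict: "t": time; "qpos": joint angles; "dq": joint speeds; "joint_efforts": joint torques, N m; "tcp_pos": TCP position; "orientation": TCP orientation; "contact_force": force on the tool from outside, world axes, zero at the start; "ft_torque": the same for the moment, N m; "gripper_width": opening from 0.0 (shut) to 1.0 (fully open).
Only numpy, scipy, OpenCV 4.12 (cv2) and the standard library are available. Lean on these libraries where they do the work, as an engineer would, in place of code of your own. Each camera call takes 0.05 s, during which the arm holds its last target. There are 200 camera calls.

TASK

On the blue colorimeter, turn the filter wheel clockwise by its bar grip, click by click, until the green filter sits at the white arrow, clicked home, then let go. Leave the grey colorimeter's wheel as it is.

Things in the scene. Friction and masses are not known exactly. Their poses are not given: they have to be found in the camera images.
- reader: Blue colorimeter, fixed: blue housing 190 x 170 mm, 62 mm high, a filter wheel on top (aluminium disc, diameter 140 mm, top 76 mm above the bench, 15 windows of 18 mm, 56 mm from the axis). Origin: under the wheel's axis, on the bench; z up; +x points from the axis to the white arrow on a black lamp head (76 mm high, 85-115 mm out, 50 mm wide) by the rim.
- wheel (a joint): Turn of the blue one's wheel, rad, clockwise from above. Clicks every 24 deg (0.419), up to 0.2 N m; past halfway it snaps on. Window at the arrow: 0 clear, 0.419 yellow, 0.838 orange, 1.257 red, 1.676 green, 2.094 blue, 2.513 violet (in this order counter-clockwise round the disc, then 8 black blanks). Starts at yellow, orange or red: 3, 2 or 1 clicks short of green. Stops: -0.3, 2.8.
- wheel_grip (a point): Grip point on the axis of the blue one's wheel, 104 mm above the bench, in its upright black bar: 56 mm long, 16 mm wide, top 14 mm above this point (white line along it), foot 22 mm below it on a round grey hub 66 mm across. Turns with the wheel: x along the bar, y across, z up; at joint 0 the bar stands 60 deg counter-clockwise of the reader's +x.
- spare_rim (a point): The clear (white) window on the wheel of the other colorimeter, which has a grey housing and is otherwise the same; leave it alone. A point on its disc 56 mm from its axis, 77 mm above the bench. Blue and grey may stand either way round, left or right.

How it is judged:
At the end, for the whole second after the job is handed in: The blue colorimeter's wheel rests with the green filter at the arrow, within 10 degrees (joint 1.501 to 1.851 rad), not turning; the grey colorimeter's wheel is where it was, its rim within 15 mm (value of joint wheel between 1.5 and 1.851 rad and velocity of joint wheel between -0.1 and 0.1 rad/s and distance of spare_rim from where it was at the start of the episode below 0.015 m); the robot touches nothing.
It fails at once if the grey colorimeter's wheel is turned (its window more than 15 mm from its start) (distance of spare_rim from where it was at the start of the episode above 0.015 m).
It also fails if it takes over 32 s, if anything falls off the work surface, if the arm or the gripper's body presses on something with over 40 N, if the wrist force passes 120 N, or if a joint passes its speed limit or range.

## Working session

There is one attempt and no reset: what is moved stays moved. The work goes in short steps, Python scripts to look and compute and a tool call to move; the robot and the scene stay as the last step left them, time stands still between calls to the robot, and variables do not carry over. Pictures are saved under pics/ and viewed, about 8 in all and at most 12, crops included, and the job is handed in when it is done.

Besides the shell and the picture viewer there is one more tool, called by a JSON object that holds its "method" and its "body", one argument or row to a line. apply_moves: Moves the arm, as the interface text tells. Its arguments: {"type":"object","properties":{"rows":{"type":"array"},"grip":{"type":"number"},"squeeze":{"type":"number"}},"required":["rows"]}

```bash
mkdir -p pics; cat > h.py <<'E'
import numpy as np,cv2
from bench import status,vision,env
from scipy.spatial.transform import Rotation as R
def K(p):
    f=200/np.tan(np.radians(p["vertical_fov"])/2); return f,p["cx"],p["cy"],p["k1"]
def ray(p,px):
    f,cx,cy,k=K(p); d=np.array([(px[0]-cx)/f,(px[1]-cy)/f]); u=d.copy()
    for _ in range(20): u=d/(1+k*(u@u))
    return np.array([u[0],u[1],1.])
def cw(p,st=None):
    if "world_to_cam" in p: return np.linalg.inv(np.array(p["world_to_cam"]))
    T=np.eye(4);T[:3,:3]=R.from_quat(st["orientation"]).as_matrix();T[:3,3]=st["tcp_pos"];return T@np.array(p["T_tool_cam"])
def at_z(p,px,z,st=None):
    T=cw(p,st);d=T[:3,:3]@ray(p,px);o=T[:3,3];return o+d*(z-o[2])/d[2]
def at_depth(p,px,st=None):
    T=cw(p,st);c,r=map(int,np.round(px));return T[:3,:3]@(ray(p,px)*p["z_map"][r,c])+T[:3,3]
def proj(p,X,st=None):
    q=np.linalg.inv(cw(p,st))@np.r_[X,1];u=q[:2]/q[2];f,cx,cy,k=K(p);u=u*(1+k*(u@u));return u*f+[cx,cy]
E
python3 - <<'E'
from h import *
for n in ["top","scene"]:
    p=vision.get_image(n);cv2.imwrite(f"pics/{n}0.png",p["img"])
    for name in ["reader","wheel_grip","spare_rim"]:
        for r in vision.spot_point(p,name)[:3]:
            print(n,name,r["p"],np.round(r["location"],1),at_depth(p,r["location"]).round(3),at_z(p,r["location"],{"reader":0,"wheel_grip":.104,"spare_rim":.077}[name]).round(3))
s=status.sense();print(s["t"],s["tcp_pos"],s["orientation"],s["contact_force"],s["gripper_width"],env.pinch_z)
E
```

```text
top reader 0.98 [426.1 201.9] [ 0.58  -0.211  0.083] [ 0.588 -0.227  0.   ]
top wheel_grip 0.62 [432.8 198.1] [ 0.584 -0.217  0.118] [ 0.585 -0.22   0.104]
top spare_rim 0.73 [240.1 206.2] [ 0.475 -0.006  1.131] [0.574 0.171 0.077]
scene reader 0.66 [217.3 299.6] [ 0.642 -0.245  0.076] [ 0.575 -0.221 -0.   ]
scene wheel_grip 0.88 [203.4 254.6] [ 0.586 -0.228  0.106] [ 0.584 -0.227  0.104]
scene spare_rim 0.97 [376.2 170.9] [0.574 0.156 0.076] [0.575 0.155 0.077]
0.4 [ 0.23734618 -0.6049852   0.23110355] [ 9.82577779e-01  1.85851721e-01 -4.73433332e-06 -2.16843421e-04] [ 0.13211249  0.45085613 -0.01355267] 1.005072839053414 0.0187
```

View pics/top0.png

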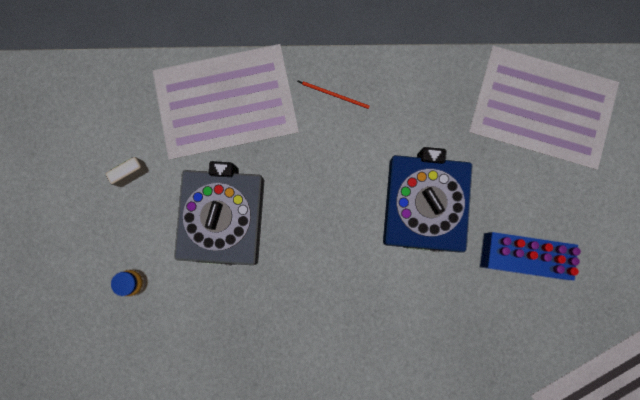

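View pics/scene0.png

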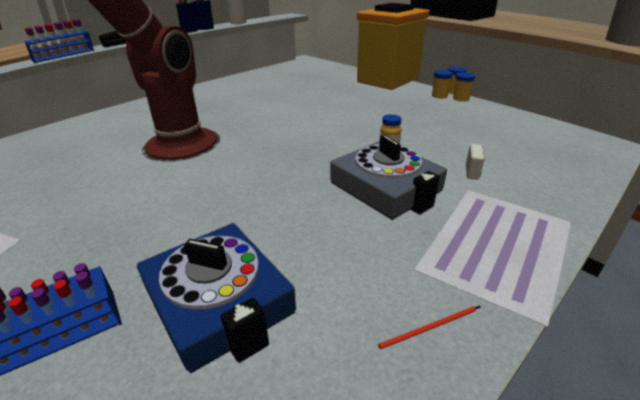

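Blue is the right-hand unit, about (0.585, -0.222), with yellow at the arrow (433,153), so it is 3 clicks (72°) short. I'll move above it and measure from near.

{"method": "apply_moves", "body": {
  "rows": [
    [[0.031, -0.0153, -0.004, 0, 0, 0], [0.062, -0.0307, -0.008, 0, 0, 0], [0.093, -0.046, -0.012, 0, 0, 0], [0.124, -0.0613, -0.016, 0, 0, 0], [0.155, -0.0767, -0.02, 0, 0, 0]]
  ],
  "grip": 100
}}

```text
t: 0.82
tcp_pos: [0.3546, -0.4758, 0.2516]
orientation: [0.983, 0.186, 0.0, 0.0]
contact_force: [0.1, -0.3, -0.3]
gripper_width: 0.999
```

{"method": "apply_moves", "body": {
  "rows": [
    [[0.031, -0.0153, 0, 0, 0, 0], [0.062, -0.0307, 0, 0, 0, 0], [0.093, -0.046, 0, 0, 0, 0], [0.124, -0.0613, 0, 0, 0, 0], [0.155, -0.0767, 0, 0, 0, 0]]
  ]
}}

```text
t: 1.23
tcp_pos: [0.4709, -0.3478, 0.2516]
orientation: [0.983, 0.186, 0.0, 0.0]
contact_force: [-0.1, -0.0, -0.0]
gripper_width: 0.999
```

{"method": "apply_moves", "body": {
  "rows": [
    [[0.031, -0.0153, 0, 0, 0, -0.7], [0.062, -0.0307, 0, 0, 0, -1.4], [0.093, -0.046, 0, 0, 0, -2.1], [0.124, -0.0613, 0, 0, 0, -2.8], [0.154, -0.0767, 0, 0, 0, -2.8]]
  ]
}}

```text
t: 1.65
tcp_pos: [0.5864, -0.2201, 0.2515]
orientation: [0.952, 0.305, 0.0, 0.0]
contact_force: [0.2, -0.4, 0.0]
gripper_width: 1.001
```

```bash
python3 - <<'E'
from h import *
s=status.sense();p=vision.get_image("wrist");cv2.imwrite("pics/w1.png",p["img"])
print(s["t"],s["tcp_pos"],s["orientation"],s["dq"].round(3) if hasattr(s["dq"],"round") else s["dq"]);print(np.round(p["T_tool_cam"],3))
for name,z in [("reader",0),("wheel_grip",.104)]:
    for r in vision.spot_point(p,name)[:2]: print(name,r["p"],r["location"],at_z(p,r["location"],z,s).round(4),at_depth(p,r["location"],s).round(4))
E
```

```text
1.65 [ 0.58635449 -0.22007127  0.25149694] [9.52296222e-01 3.05175100e-01 2.51283988e-04 3.29876200e-05] [-0.619  0.222  0.005 -0.415  0.022  0.19  -0.66 ]
[[-0.001 -0.954 -0.301  0.078]
 [ 1.    -0.001  0.     0.   ]
 [-0.001 -0.301  0.954 -0.143]
 [ 0.     0.     0.     1.   ]]
reader 0.78 [317.2, 168.9] [ 0.5803 -0.2229  0.    ] [ 0.601  -0.2087  0.1179]
wheel_grip 0.73 [313.9, 189.1] [ 0.5793 -0.2199  0.104 ] [ 0.5828 -0.2176  0.1188]
```

View pics/w1.png

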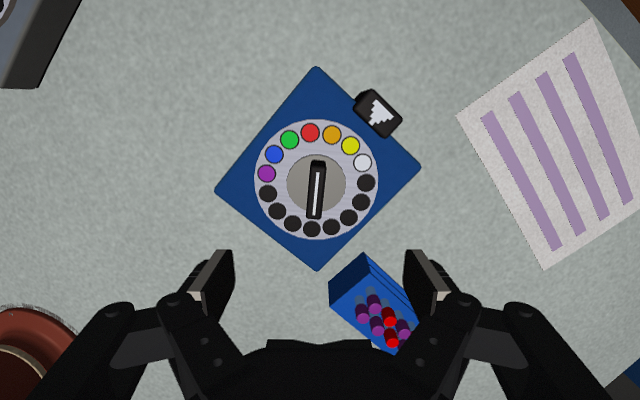

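The view shows the bar at (316,189), nearly along the tool x axis, and yellow at the arrow. Next I'll fit the bar line and the window ring.

```bash
cat > m.py <<'E'
from h import *
def meas(cen=None):
    p=vision.get_image("wrist");s=status.sense();img=p["img"]
    if cen is None: cen=[.584,-.221]
    # bar's top face from depth
    f,cx,cy,k=K(p);vv,uu=np.mgrid[0:400,0:640]
    pts=np.stack([uu.ravel(),vv.ravel()],1)
    d=(pts-[cx,cy])/f;u=d.copy()
    for _ in range(15):u=d/(1+k*(u**2).sum(1,keepdims=True))
    T=cw(p,s);X=(np.c_[u,np.ones(len(u))]*p["z_map"].reshape(-1,1))@T[:3,:3].T+T[:3,3]
    r=np.hypot(*(X[:,:2]-cen).T);m=(r<.045)&(X[:,2]>.112)&(X[:,2]<.126)
    Q=X[m]; rect=cv2.minAreaRect((Q[:,:2]*1000).astype(np.float32));bx=cv2.boxPoints(rect)
    e=max(bx[1]-bx[0],bx[2]-bx[1],key=np.linalg.norm);a=np.degrees(np.arctan2(e[1],e[0]))
    print("bar top n",m.sum(),"z",np.median(Q[:,2]).round(4),"rect c",np.round(rect[0],1),np.round(rect[1],1),"ang",a%180)
    hsv=cv2.cvtColor(img,cv2.COLOR_BGR2HSV).reshape(-1,3)
    D=(T[:3,:3]@np.c_[u,np.ones(len(u))].T).T;P=T[:3,3]+D*((.0765-T[2,3])/D[:,2])[:,None]
    wr=np.hypot(*(P[:,:2]-cen).T);sel=((wr>.042)&(wr<.068)&(hsv[:,1]>120)&(hsv[:,2]>90)).reshape(400,640).astype(np.uint8)
    n,l,st,c=cv2.connectedComponentsWithStats(sel)
    W=[]
    for i in range(1,n):
        if st[i,4]>60:
            w=at_z(p,c[i],.0765,s)[:2];W.append(w);h=np.median(hsv[(l==i).ravel()],0)
            print("win",c[i].round(0),h,w.round(4),st[i,4])
    W=np.array(W)
    if len(W)>=3:
        A=np.c_[2*W,np.ones(len(W))];x=np.linalg.lstsq(A,(W**2).sum(1),rcond=None)[0];print("ring c",x[:2].round(4),"r",np.sqrt(x[2]+x[:2]@x[:2]).round(4))
        for w in W: print(np.degrees(np.arctan2(*(w-x[:2])[::-1])).round(1),end=" ")
    R_=R.from_quat(s["orientation"]).as_matrix();print("\nt",s["t"],"tcp",np.round(s["tcp_pos"],4),"toolx ang",np.degrees(np.arctan2(R_[1,0],R_[0,0])),"F",np.round(s["contact_force"],1),"grip",s["gripper_width"],"j7",s["qpos"][6])
    return p,s
E
python3 - <<'E'
from m import *
meas()
t=vision.get_image("top")
for r in vision.spot_point(t,"wheel_grip")[:1]: print(r)
for n,z in [("top",.118),("scene",.118)]: print(n)
E
```

```text
bar top n 865 z 0.1187 rect c [ 578.7 -224.6] [55.7 16. ] ang 29.727404
win [318. 129.] [108. 203. 116.] [ 0.6295 -0.1894] 522
win [312. 135.] [  0. 199. 206.] [ 0.6202 -0.1874] 220
win [334. 137.] [ 21. 233. 205.] [ 0.632  -0.2079] 224
win [291. 142.] [ 66. 208. 187.] [ 0.6009 -0.1737] 227
win [352. 148.] [ 30. 239. 207.] [ 0.6337 -0.2313] 235
win [276. 157.] [113. 205. 209.] [ 0.578  -0.1691] 229
win [268. 176.] [145. 179. 162.] [ 0.5552 -0.1737] 207
ring c [ 0.5819 -0.2211] r 0.0529
33.7 41.4 14.7 68.2 -11.2 94.3 119.5 
t 1.85 tcp [ 0.5858 -0.2201  0.2511] toolx ang 35.58290282043377 F [ 0.1 -1.2 -0.4] grip 1.0004732353268457 j7 -0.6866298834676386
{'location': [433.9, 197.1], 'p': 0.63}
top
scene
```

Bar top rectangle is 55.7 × 16.0 mm at z 0.1187 (text: 0.118). Its centre is (0.5787, -0.2246), angle 29.7°. The window centres are all 55.4–56.1 mm from that point, so the axis agrees. I'll align and descend partway, then remeasure.

{"method": "apply_moves", "body": {
  "rows": [
    [[-0.003, 0, 0.015, 0, 0, 0.4], [-0.006, 0, 0.035, 0, 0, 0.8], [-0.0084, -0.0005, 0.055, 0, 0, 1.18], [-0.0084, -0.0005, 0.07, 0, 0, 1.18], [-0.0084, -0.0005, 0.07, 0, 0, 1.18]]
  ]
}}

```text
t: 2.37
tcp_pos: [0.5746, -0.2274, 0.178]
orientation: [0.967, 0.253, -0.004, -0.002]
contact_force: [-0.8, -0.2, -0.6]
gripper_width: 0.997
```

```bash
python3 - <<'E'
from m import *
meas([.5787,-.2246])
E
```

```text
bar top n 1559 z 0.1206 rect c [ 582.2 -220.9] [55.6 15.5] ang 29.552813
win [329. 124.] [ 22. 227. 219.] [ 0.6347 -0.2044] 410
win [300. 124.] [  0. 197. 220.] [ 0.6228 -0.1842] 402
win [275. 136.] [ 66. 210. 198.] [ 0.604  -0.1703] 384
win [355. 135.] [ 30. 232. 220.] [ 0.6374 -0.2278] 411
win [257. 157.] [113. 209. 219.] [ 0.5811 -0.1653] 376
win [251. 183.] [145. 185. 169.] [ 0.558 -0.17 ] 343
win [343. 252.] [109. 176. 127.] [ 0.5391 -0.2751] 81
ring c [ 0.5775 -0.2266] r 0.0613
21.2 43.1 64.8 -1.1 86.6 108.9 -128.4 
t 2.4167 tcp [ 0.576  -0.2275  0.18  ] toolx ang 29.344550747556823 F [0.5 0.1 0.6] grip 1.0000862673335857 j7 -0.7735382994030628
```

The arm was still settling and I read the pose after the picture, so I'll hold and remeasure with the pose read first.

```bash
sed -i 's/p=vision.get_image("wrist");s=status.sense();/s=status.sense();p=vision.get_image("wrist");/' m.py
```

{"method": "apply_moves", "body": {
  "rows": [
    [[0, 0, 0, 0, 0, 0], [0, 0, 0, 0, 0, 0], [0, 0, 0, 0, 0, 0], [0, 0, 0, 0, 0, 0], [0, 0, 0, 0, 0, 0]]
  ]
}}

```text
t: 2.83
tcp_pos: [0.5785, -0.226, 0.1821]
orientation: [0.967, 0.255, 0.001, 0.0]
contact_force: [0.8, -0.5, 0.3]
gripper_width: 1.0
```

```bash
python3 - <<'E'
from m import *
meas([.58,-.2235])
meas([.58,-.2235])
E
```

```text
bar top n 1501 z 0.1187 rect c [ 580.7 -220.9] [55.5 15.9] ang 29.778421
win [299. 129.] [  0. 197. 219.] [ 0.6215 -0.1839] 398
win [327. 129.] [ 22. 228. 219.] [ 0.6332 -0.2041] 401
win [274. 141.] [ 66. 211. 197.] [ 0.6026 -0.1701] 385
win [353. 140.] [ 30. 234. 220.] [ 0.6356 -0.2273] 391
win [257. 162.] [113. 209. 219.] [ 0.5797 -0.1651] 366
win [251. 187.] [145. 185. 168.] [ 0.5569 -0.1701] 331
ring c [ 0.5797 -0.2214] r 0.0562
41.9 18.0 66.0 -6.0 90.0 113.9 
t 2.8333 tcp [ 0.5785 -0.226   0.1821] toolx ang 29.523029957245473 F [ 0.8 -0.5  0.3] grip 0.9995029472169632 j7 -0.7736930746567185
bar top n 1491 z 0.1187 rect c [ 580.5 -220.9] [55.7 15.8] ang 29.744114
win [299. 129.] [  0. 197. 219.] [ 0.6215 -0.1838] 400
win [328. 129.] [ 22. 228. 219.] [ 0.6332 -0.2041] 405
win [274. 141.] [ 66. 211. 197.] [ 0.6026 -0.1701] 385
win [353. 140.] [ 30. 234. 220.] [ 0.6356 -0.2274] 389
win [257. 162.] [113. 209. 219.] [ 0.5797 -0.1652] 367
win [251. 187.] [145. 185. 168.] [ 0.5569 -0.17  ] 332
ring c [ 0.5797 -0.2215] r 0.0563
42.0 18.0 66.0 -6.0 90.0 113.9 
t 2.8833 tcp [ 0.5784 -0.2259  0.1819] toolx ang 29.52354171919256 F [-0.6  0.4  0.2] grip 1.0035889692916717 j7 -0.7737112817162749
```

Settled, the readings agree: axis (0.5802, -0.2212), bar at 29.75°, yellow at -6° (the arrow). Next I correct, descend and close.

{"method": "apply_moves", "body": {
  "rows": [
    [[0.002, -0.0017, 0.015, 0, 0, 0], [0.0039, -0.0034, 0.035, 0, 0, 0], [0.0039, -0.0034, 0.06, 0, 0, 0], [0.0039, -0.0034, 0.08, 0, 0, 0], [0.0039, -0.0034, 0.092, 0, 0, 0]]
  ]
}}

```text
t: 3.35
tcp_pos: [0.5786, -0.2204, 0.087]
orientation: [0.967, 0.255, -0.002, -0.001]
contact_force: [-0.3, 0.1, -0.7]
gripper_width: 1.001
```

{"method": "apply_moves", "body": {
  "rows": [
    [[0, 0, 0, 0, 0, 0], [0, 0, 0, 0, 0, 0], [0, 0, 0, 0, 0, 0], [0, 0, 0, 0, 0, 0], [0, 0, 0, 0, 0, 0]]
  ],
  "grip": 45,
  "squeeze": 30
}}

```text
t: 3.77
tcp_pos: [0.5808, -0.2213, 0.0907]
orientation: [0.967, 0.255, 0.001, 0.001]
contact_force: [-0.3, -0.0, 0.5]
gripper_width: 0.452
```

```bash
python3 - <<'E'
from m import *
p,s=meas([.58,-.2212]);cv2.imwrite("pics/w2.png",p["img"])
E
```

```text
bar top n 4936 z 0.1187 rect c [ 582.2 -217. ] [52.4 52.3] ang 80.94676
win [294. 151.] [  0. 198. 241.] [ 0.6215 -0.1837] 933
win [338. 151.] [ 23. 236. 240.] [ 0.6332 -0.2041] 937
win [377. 168.] [ 30. 255. 241.] [ 0.6357 -0.2274] 893
win [256. 169.] [ 67. 226. 219.] [ 0.6025 -0.1699] 875
win [231. 199.] [112. 221. 233.] [ 0.5796 -0.1651] 806
win [223. 235.] [144. 198. 184.] [ 0.5566 -0.17  ] 682
ring c [ 0.5797 -0.2214] r 0.0563
42.0 17.9 -6.1 66.1 90.0 114.1 
t 3.7667 tcp [ 0.5808 -0.2213  0.0907] toolx ang 29.513337836847114 F [-0.3 -0.   0.5] grip 0.4520605551290386 j7 -0.7946432524720564
```

View pics/w2.png

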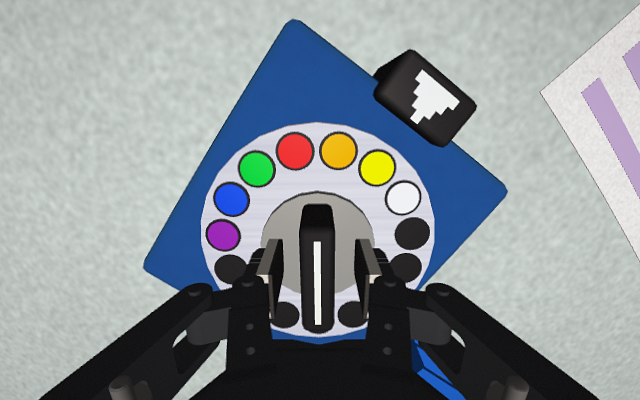

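The bar (line at column 318) sits midway between the pads (about 271 and 365). I'll close, then turn clockwise, which is positive about tool z.

{"method": "apply_moves", "body": {
  "rows": [
    [[0, 0, 0, 0, 0, 0], [0, 0, 0, 0, 0, 0], [0, 0, 0, 0, 0, 0], [0, 0, 0, 0, 0, 0], [0, 0, 0, 0, 0, 0]]
  ],
  "grip": 0,
  "squeeze": 60
}}

```text
t: 4.23
tcp_pos: [0.58, -0.221, 0.09]
orientation: [0.967, 0.255, 0.0, 0.0]
contact_force: [-1.6, -0.2, 4.9]
gripper_width: 0.176
```

{"method": "apply_moves", "body": {
  "rows": [
    [[0, 0, 0, 0, 0, 1], [0, 0, 0, 0, 0, 2], [0, 0, 0, 0, 0, 3], [0, 0, 0, 0, 0, 4], [0, 0, 0, 0, 0, 4.8]]
  ]
}}

```text
t: 4.65
tcp_pos: [0.5802, -0.2214, 0.09]
orientation: [0.999, 0.046, 0.001, 0.0]
contact_force: [-0.4, 0.2, 4.5]
gripper_width: 0.175
```

```bash
python3 - <<'E'
from m import *
p,s=meas([.58,-.2212])
E
```

```text
bar top n 4547 z 0.1188 rect c [ 582.  -223.7] [55.3 39.3] ang 28.093592
win [296. 150.] [  0. 198. 240.] [ 0.6333 -0.2042] 939
win [340. 150.] [ 23. 234. 239.] [ 0.6356 -0.2276] 950
win [379. 167.] [ 30. 255. 240.] [ 0.6282 -0.2499] 909
win [257. 168.] [ 67. 227. 217.] [ 0.6217 -0.1838] 880
win [232. 199.] [112. 223. 231.] [ 0.6028 -0.17  ] 811
win [223. 235.] [144. 199. 181.] [ 0.58   -0.1649] 688
ring c [ 0.5796 -0.2213] r 0.0564
17.6 -6.5 -30.5 41.6 65.6 89.6 
t 4.65 tcp [ 0.5802 -0.2214  0.09  ] toolx ang 5.252783909889138 F [-0.4  0.2  4.5] grip 0.17514814294511716 j7 -1.115700984387024
```

One click clean: orange is now at -6.5°, and forces are small. Two more clicks.

{"method": "apply_moves", "body": {
  "rows": [
    [[0, 0, 0, 0, 0, 1], [0, 0, 0, 0, 0, 2], [0, 0, 0, 0, 0, 3], [0, 0, 0, 0, 0, 4], [0, 0, 0, 0, 0, 4.8]]
  ]
}}

```text
t: 5.12
tcp_pos: [0.5801, -0.2219, 0.09]
orientation: [0.987, -0.162, 0.001, 0.001]
contact_force: [-0.9, -0.3, 5.5]
gripper_width: 0.173
```

{"method": "apply_moves", "body": {
  "rows": [
    [[0, 0, 0, 0, 0, 1], [0, 0, 0, 0, 0, 2], [0, 0, 0, 0, 0, 3], [0, 0, 0, 0, 0, 4], [0, 0, 0, 0, 0, 4.8]]
  ]
}}

```text
t: 5.53
tcp_pos: [0.5799, -0.2223, 0.09]
orientation: [0.931, -0.364, 0.001, 0.001]
contact_force: [-1.1, -1.2, 4.4]
gripper_width: 0.177
```

```bash
python3 - <<'E'
from m import *
p,s=meas([.58,-.2212])
E
```

```text
bar top n 4556 z 0.1187 rect c [ 579.7 -224.3] [39.4 55.2] ang 160.10806
win [296. 150.] [  0. 196. 243.] [ 0.6284 -0.2495] 938
win [340. 150.] [ 23. 231. 242.] [ 0.6126 -0.2668] 946
win [379. 167.] [ 30. 255. 243.] [ 0.591  -0.2762] 908
win [257. 168.] [ 67. 226. 221.] [ 0.6358 -0.2272] 878
win [232. 199.] [112. 221. 235.] [ 0.6334 -0.2039] 817
win [223. 235.] [144. 199. 186.] [ 0.6218 -0.1836] 689
ring c [ 0.5798 -0.2211] r 0.0563
-30.3 -54.4 -78.5 -6.3 17.8 41.7 
t 5.5333 tcp [ 0.5799 -0.2223  0.09  ] toolx ang -42.68287037524795 F [-1.1 -1.2  4.4] grip 0.17663332386003996 j7 -1.7488137500125414
```

Green is at -6.3°, on the arrow. Next: open, lift straight up, check.

{"method": "apply_moves", "body": {
  "rows": [
    [[0, 0, 0, 0, 0, 0], [0, 0, 0, 0, 0, 0], [0, 0, 0, 0, 0, 0], [0, 0, 0, 0, 0, 0], [0, 0, 0, 0, 0, 0]]
  ],
  "grip": 90
}}

```text
t: 6.0
tcp_pos: [0.5798, -0.2207, 0.089]
orientation: [0.932, -0.362, -0.0, -0.0]
contact_force: [0.0, 0.6, 0.0]
gripper_width: 0.871
```

{"method": "apply_moves", "body": {
  "rows": [
    [[0, 0, -0.015, 0, 0, 0], [0, 0, -0.035, 0, 0, 0], [0, 0, -0.06, 0, 0, 0], [0, 0, -0.09, 0, 0, 0], [0, 0, -0.12, 0, 0, 0]]
  ]
}}

```text
t: 6.42
tcp_pos: [0.5794, -0.2207, 0.21]
orientation: [0.932, -0.362, -0.001, -0.0]
contact_force: [0.8, -0.4, -0.8]
gripper_width: 0.903
```

{"method": "apply_moves", "body": {
  "rows": [
    [[0, 0, 0, 0, 0, 0], [0, 0, 0, 0, 0, 0], [0, 0, 0, 0, 0, 0], [0, 0, 0, 0, 0, 0], [0, 0, 0, 0, 0, 0]]
  ]
}}

```text
t: 6.83
tcp_pos: [0.579, -0.2205, 0.2076]
orientation: [0.932, -0.362, -0.002, -0.0]
contact_force: [-0.8, 0.5, -0.3]
gripper_width: 0.901
```

```bash
python3 - <<'E'
from m import *
p,s=meas([.58,-.2212]);cv2.imwrite("pics/w3.png",p["img"])
t=vision.get_image("scene");print([(r["p"],r["location"]) for r in vision.spot_point(t,"spare_rim")[:2]])
E
```

```text
bar top n 1190 z 0.1186 rect c [ 580.7 -221.7] [15.4 55.4] ang 137.98738
win [306. 129.] [  0. 196. 221.] [ 0.6285 -0.2493] 333
win [331. 129.] [ 22. 226. 220.] [ 0.6128 -0.2667] 333
win [354. 139.] [ 30. 226. 222.] [ 0.5914 -0.2762] 328
win [283. 139.] [ 66. 208. 202.] [ 0.6357 -0.2271] 315
win [267. 158.] [113. 206. 222.] [ 0.6333 -0.2038] 305
win [261. 181.] [145. 182. 173.] [ 0.6216 -0.1836] 280
ring c [ 0.5798 -0.2212] r 0.0562
-30.0 -54.1 -78.0 -6.0 18.0 41.9 
t 6.8333 tcp [ 0.579  -0.2205  0.2076] toolx ang -42.472167129608266 F [-0.8  0.5 -0.3] grip 0.9008231070440553 j7 -1.792223425635617
[(0.6, [379.4, 170.0]), (0.43, [215.5, 300.2])]
```

View pics/w3.png

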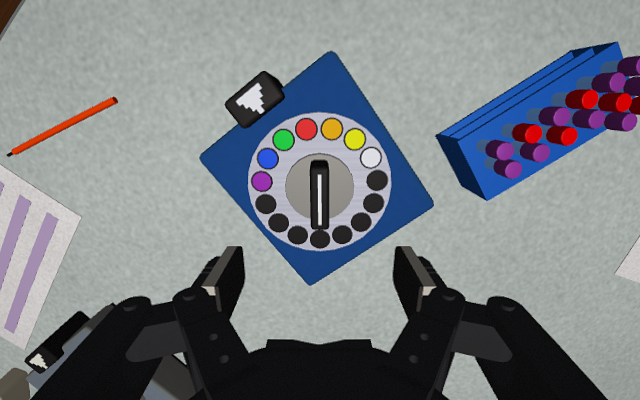

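Green (283,139) sits at the arrow (255,97), and the gripper is free and clear.

```bash
python3 -c "
from bench import env
print(env.job_done())"
```

```text
the job is handed in; nothing more can be done
None
```

The blue colorimeter's wheel now has the green filter at the white arrow, and I handed the job in at about 6.9 s of the 32 s allowed. It started at yellow; I gripped the bar on the wheel's axis, turned it clockwise in three 24° steps, let go and lifted clear.

- **Green at the arrow:** after release green lies at -6.0°, the same direction yellow had at the arrow at the start. The wheel has therefore turned 72° and sits clicked home.
- **Bar and forces:** the bar points to 138° (equal to -42°), as expected. The force reading was under 1 N with the gripper about 90 mm above the bar.
- **Grey wheel:** the arm never went near it. The network's mark for its clear window moved about 3 pixels, from (376,171) to (379,170), at a lower confidence (0.6 against 0.97). I take that as detection noise and did not check it further.
- **Measurements that disagreed:** the first two wrist measurements of the bar's position differed by about 4 mm. The arm was still moving, and I had read its pose after the picture instead of before. Once it settled, repeated readings agreed to within about 1 mm.

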